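Refit the sprung guard bar on the blade holder

ROBOT

A 7-joint arm with a two-finger parallel gripper is mounted at the origin on the work surface. World frame = base frame: x ahead of the robot, y to its left, z up, the work surface at z = 0. Lengths are in mm, angles in rad, forces in N, time in s.
With the tool pointing down it reaches from about 425 to 875 mm from the base axis. Payload 9.9 kg.
Tool frame: the origin (TCP) lies on the centre line of the jaws, within the pads' length; the fingertips stand 14 mm ahead of it and the grasp point (between the pads) lies 5 mm behind it; z points along the fingers, y is the line along which they close (so a half turn about z gives the same grasp; the last joint's range is limited). The gripper opens to 85 mm and grips with 20 to 120 N. Pads are 22 mm wide; open, the fingers measure 114 mm over their backs; the gripper's body (76 mm by 85 mm) begins 54 mm behind the grasp point. The pads swing forward as they close: fully open they stand 13 mm farther back than shut.
Start: joints at [1.257, 0.576, 0.025, 1.437, -0.015, 1.129, -0.057], TCP at [153.758, -657.258, 245.289] pointing down, gripper open.
Joint ranges: [-2.76, 2.76], [-0.34, 2.15], [-1.52, 1.57], [0.19, 2.46], [-1.09, 4.23], [0.17, 1.99], [-2.82, 2.82]. Speed limits (rad/s): [2.22, 2.22, 3.01, 3.01, 3.14, 3.14, 3.14].

INTERFACE

Orientations are given as a 3x3 rotation matrix whose columns are the frame's x, y, z axes.
In Python, from bench import * gives the robot as it stands. The module is installed in compiled form; this text tells all that it offers.
- The arm moves only by the tool move_arm, never from a script. Its arguments are lists of equal length, an entry for each row: "travel": the shift along the tool's x, y, z in units of 20 cm (1.0 is 20 cm), a list of three; "twist": the turn about the tool's z in units of 45 degrees (1.0 is 45 degrees). A call has 1 to 8 rows; each row is the pose to reach, as a shift and turn from the pose commanded when the call began, along the tool's axes at that moment; what a row does not reach only later rows make up. A row lasts 1/8 s, in which the tool goes at most 62.5 mm and 10.7 degrees, less where a joint would pass 70% of its speed; a pose out of reach is approached as far as the arm can. A call with a number of a shift or a turn outside -1 to 1 is refused whole. A call with a gripper value outside its range is refused whole. "hand" is the opening, from 0 (shut) to 1 (fully open), set as the call begins (left out, the last holds). The fingers move at their own pace and stop on an object; the grip force is fixed at half the most. Time passes only in rows, so rows that repeat a pose let the fingers close. It gives the time, the measured TCP pose, the force, the opening and the grip force at its end, in the units of the state.
- get_state(): the state, without advancing time (a new reading comes with each control period).
- get_image(name): name is "scene" or "top"; returns a dict with "pixels" (420x560x3 uint8, red, green, blue), "camera_matrix" (3x3 intrinsics, pixels), "D" ([k1, k2, p1, p2, k3] as OpenCV has them; the pictures are not rectified), "eye" and "orientation" of the camera in the world. Camera axes: x right, y down, z forward; pixel columns grow to the right and rows downward; lengths in mm; the calibration is good to about 2 mm. A picture is of the moment at which its call begins. There is no depth.
- finish_job(): hands the job in; it is judged then, once.
The state is a dict: "time": time; "joint_pos": joint angles; "joint_velocities": joint speeds; "joint_torque": joint torques, N m; "tool_pos": TCP position; "tcp_rot": TCP orientation; "contact_force": force on the tool from outside, world axes, zero at the start; "wrist_torque": the same for the moment, N m; "finger_gap": finger opening in mm; "gripper_force": force on a finger pad.
Only numpy, scipy, OpenCV 4.12 (cv2) and the standard library are available. Lean on these libraries where they do the work, as an engineer would, in place of code of your own. Each camera call takes 0.05 s, during which the arm holds its last target. There are 200 camera calls.

TASK

Refit the black finger-guard bar between the two cheeks of the microtome blade holder: set its sprung pin in the groove of the tall cheek, push the bar gently against the spring until its fixed pin clears the short cheek, lower it to the bottom of the groove, then ease it back under control until the fixed pin is fully home in the short cheek's recess and the bar's end is flush against that cheek. Only then let go, leaving the bar upright; never ram it or let it snap across (keep the forces between bar and holder under 25 N in all), and leave the other things on the bench alone.

Things in the scene. Friction and masses are not known exactly. Their poses are not given: they have to be found in the camera images.
- bar_mid (a point): Black guard bar, loose, standing on the bench: block 18 (x) by 84 (y) by 30 mm (z), about 0.1 kg, with a round 10 mm steel pin out of each end, on one axis along y. This point: on that axis, midway along, 17 mm above the underside, 13 mm below the top. z up, y towards the sprung pin. Grip it here across its 18 mm width, firmly (about 60 N), for it creeps in the grip under load.
- fixed_tip (a point): End of the bar's fixed pin (6 mm long), on its axis, 48 mm from bar_mid along the bar's -y.
- sprung_tip (a point): Round, greased nose of the bar's sprung pin, 62 mm from bar_mid along the bar's +y when free (pin stands out 20 mm). It can be pushed in by 14 mm to a hard stop; 3 N starts it, then 0.7 N more per mm. Tips of the two pins: 110 mm apart when free, 96 mm pushed right in, 107 mm when the bar is fitted.
- holder: Aluminium blade holder, fixed to the bench: base 110 (x) by 250 (y) by 31 mm (z), origin at the centre of its underside, y towards the tall cheek. On it a clamped cross slide, its plate's top 40 mm above the bench, carries the tall cheek (+y) and the short cheek (-y), 44 mm wide in x. Groove floor to short cheek's inner face: 101 mm, always.
- seat (a point): Where bar_mid belongs once fitted, with the slide in its middle place; 71 mm above the bench, axes as the holder. The slide with both cheeks is clamped up to 28 mm either way along y of its middle place. The measured poses do not show this: find it by touch. It does not give under load. So this point and the next two are off by that along y.
- groove (a point): Tall cheek's groove, for the sprung pin: this point is on its floor at the fitted pin axis, 59 mm along +y from seat (slide in its middle place). Upright groove 14 mm wide, 5 mm deep in the inner face, open at the cheek's top 115 mm above the bench; its bottom is 66 mm above the bench and holds the pin axis at 71 mm.
- recess (a point): Short cheek's blind recess, for the fixed pin: this point is at its mouth in the inner face, 42 mm along -y from seat (slide in its middle place). 13 mm wide, 65 to 79 mm above the bench, 8 mm deep, closed above; the cheek's top is 82 mm above the bench. The fixed pin clears the cheek only with the sprung pin pushed in over 9 mm.
- brush: Bystander: brush lying on the bench, to be left alone.
- oil: Bystander: small amber bottle 40 mm across, 85 mm tall, to be left alone.
- slidebox: Bystander: grey slide box 30 by 80 by 32 mm, to be left alone.
Things that resemble listed ones, but are neither listed nor needed, are in the scene too. Of the things like the part that bears bar_mid, leave any that is yellow; of the rest the larger one is meant.

How it is judged (in metres and radians):
On the way:
1. the sprung pin is pushed in by at least 6 mm against the holder (distance between fixed_tip and sprung_tip below 0.104 m and contact force between bar and holder above 3 N), for 0.1 s.
At the end, for the whole second after the job is handed in: The bar rests released between the cheeks, sprung pin in the tall one: bar_mid within 4 mm across, 2.5 mm in height and 31 mm along y of the seat, parallel to the holder's y within 0.06 rad, upright within 0.2 rad, tips 105.5 to 108.5 mm apart (fixed pin home), the spring holding it, at rest (x of bar_mid in the frame of seat between -0.004 and 0.004 m and y of bar_mid in the frame of seat between -0.031 and 0.031 m and z of bar_mid in the frame of seat between -0.0025 and 0.0025 m and distance between fixed_tip and sprung_tip between 0.1055 and 0.1085 m and angle between the y axis of bar_mid and the y axis of seat, either way round below 0.06 rad and angle between bar_mid's own z axis and vertical below 0.2 rad and y of sprung_tip in the frame of seat above 0 m and contact force between bar and holder above 2 N and linear speed of bar below 0.01 m/s and contact force between the fingers and bar below 0.1 N); the robot touches nothing.
It fails at once if the bar is rammed or snaps against the holder with over 25 N in all (contact force between bar and holder above 25 N).
It fails at once if the robot strikes the holder with over 15 N (contact force between any of the arm, the fingers and holder above 15 N).
It fails at once if a bystander is moved by over 15 mm (distance of any of brush, oil, slidebox from where it was at the start of the episode above 0.015 m).
It also fails if it takes over 58 s, if anything falls off the work surface, if the arm or the gripper's body presses on something with over 40 N, if the wrist force passes 120 N, or if a joint passes its speed limit or range.

## Working session

There is one attempt and no reset: what is moved stays moved. The work goes in short steps, Python scripts to look and compute and a tool call to move; the robot and the scene stay as the last step left them, time stands still between calls to the robot, and variables do not carry over. Pictures are saved under pics/ and viewed, at most 10 in all, crops included, and the job is handed in when it is done.

Besides the shell and the picture viewer there is one more tool, called in YAML: its name, and indented under it one key for each argument. move_arm: Moves the arm, as the interface text tells. Its arguments: {"type":"object","properties":{"travel":{"type":"array","items":{"type":"array","items":{"type":"number","minimum":-1,"maximum":1}}},"twist":{"type":"array","items":{"type":"number","minimum":-1,"maximum":1}},"hand":{"type":"number"}},"required":["travel","twist"]}

```bash
mkdir -p pics; cat > h.py <<'E'
from bench import *
import numpy as np, cv2
def ray(im,uv):
    n=cv2.undistortPoints(np.array([[uv]],float),np.array(im["camera_matrix"]),np.array(im["D"]))[0,0]
    d=np.array(im["orientation"])@np.array([n[0],n[1],1.]); return np.array(im["eye"],float),d
def onz(im,uv,z):
    e,d=ray(im,uv); return e+d*(z-e[2])/d[2]
def tri(a,ua,b,ub):
    e1,d1=ray(a,ua);e2,d2=ray(b,ub)
    A=np.array([d1,-d2]).T; t=np.linalg.lstsq(A,e2-e1,rcond=None)[0]
    p=e1+t[0]*d1;q=e2+t[1]*d2; return (p+q)/2,np.linalg.norm(p-q)
E
python3 - <<'E'
from h import *
import pickle
for n in("scene","top"):
    im=get_image(n);pickle.dump(im,open(n+".pkl","wb"))
    cv2.imwrite(f"pics/{n}0.png",cv2.resize(im["pixels"][:,:,::-1],(784,588),interpolation=cv2.INTER_CUBIC))
    print(n,im["eye"],im["orientation"],im["camera_matrix"])
s=get_state();print(s)
E
```

```text
scene [1108.08708651  567.44956753  642.97203166] [[-0.73571409  0.42954719 -0.52365446]
 [ 0.6770016   0.44375074 -0.58715766]
 [-0.01983987 -0.78649507 -0.6172778 ]] [[452.58053512   0.         283.80759107]
 [  0.         452.58053512 207.94001329]
 [  0.           0.           1.        ]]
top [527.13097063  -1.8320661  869.01143796] [[-0.02072706 -0.99658814  0.0798903 ]
 [-0.99976839  0.02112338  0.00411874]
 [-0.00579224 -0.07978642 -0.99679515]] [[434.28640108   0.         274.6945094 ]
 [  0.         434.28640108 210.27682602]
 [  0.           0.           1.        ]]
{'time': 0.1, 'joint_pos': array([ 1.25716446,  0.57644642,  0.02484793,  1.43782371, -0.01502339,
        1.12900028, -0.05655428]), 'joint_velocities': array([ 0.00101193, -0.00323881, -0.00117851, -0.00249415,  0.00186739,
        0.00161659,  0.00027624]), 'joint_torque': array([ 5.75108308e-03, -7.67302823e+01,  2.25770205e+00, -2.86606336e+01,
        1.57265668e-02,  8.52727593e-03, -5.66924155e-05]), 'tool_pos': array([ 153.70129535, -656.8716408 ,  244.53006574]), 'tcp_rot': array([[ 9.73712053e-01,  2.27782092e-01, -3.94035710e-04],
       [ 2.27782426e-01, -9.73710990e-01,  1.44049505e-03],
       [-5.55579246e-05, -1.49238180e-03, -9.99998885e-01]]), 'contact_force': array([ 0.28040884, -0.0911898 ,  0.00363963]), 'wrist_torque': array([-0.02729828, -0.00589187, -0.01225097]), 'gripper_force': 0.0, 'finger_gap': 85.42343146347069}
```

View pics/scene0.png

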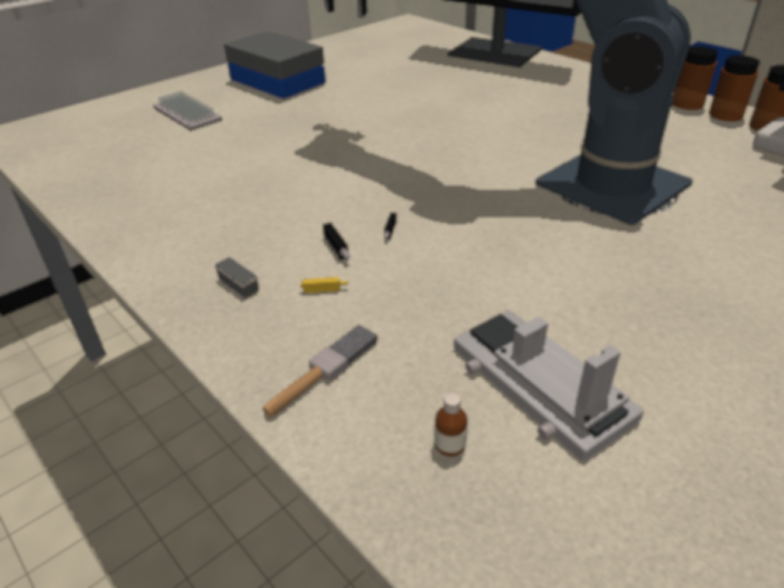

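View pics/top0.png

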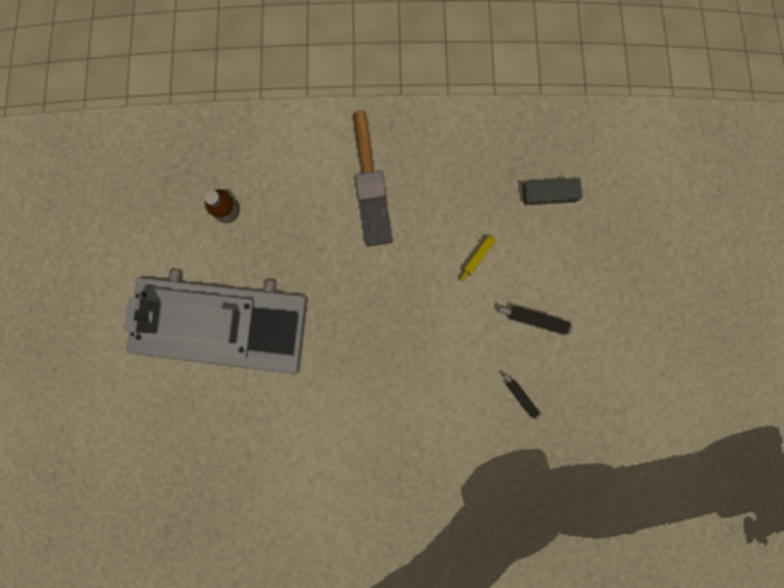

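The scene view shows the large black bar at about (336,241) and the holder at (548,385). In the top view the bar is at (537,318), with its longer sprung pin pointing left (+y). The holder is at (217,325) there, with the tall cheek on the left. I'll zoom in on both.

```bash
python3 - <<'E'
from h import *
import pickle
t=pickle.load(open("top.pkl","rb"))["pixels"][:,:,::-1];s=pickle.load(open("scene.pkl","rb"))["pixels"][:,:,::-1]
def c(im,x,y,w,h,W,H): return cv2.resize(im[y:y+h,x:x+w],(W,H),interpolation=cv2.INTER_CUBIC)
# top bar x345-415 y205-245 ; top holder x85-225 y185-275 ; scene holder x315-465,y215-335 ; scene bar x220-260,y150-200
a=np.vstack([np.hstack([c(t,85,185,140,90,420,270),c(t,345,205,76,54,380,270)]),
 np.hstack([c(s,315,215,150,110,436,320),c(s,218,150,52,46,364,320)])])
cv2.imwrite("pics/crop1.png",a);print(a.shape)
E
```

```text
(590, 800, 3)
```

View pics/crop1.png

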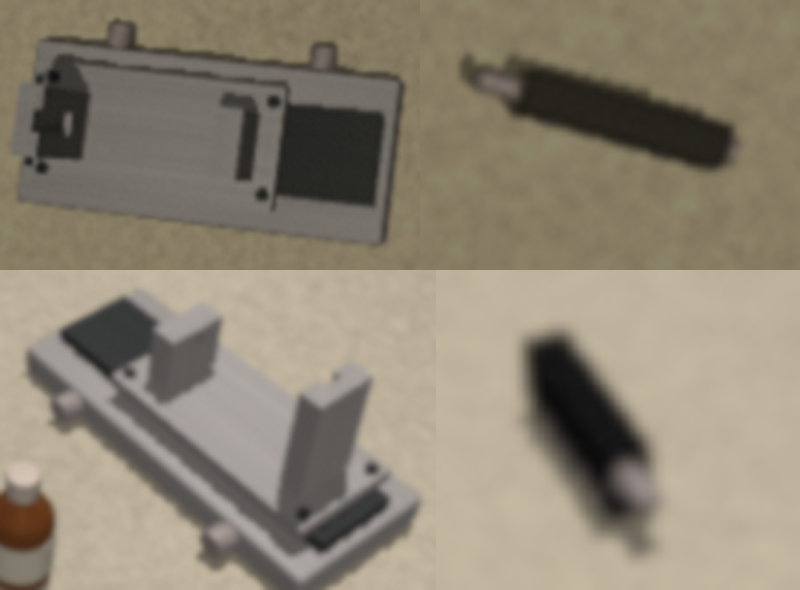

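The crop shows the holder base corners at crop pixels (40,40), (401,78), (383,243) and (17,200) in the top view. The bar block spans (522,62) to (735,125), and its long pin points to the upper left.

```bash
python3 - <<'E'
from h import *
import pickle
T=pickle.load(open("top.pkl","rb"));S=pickle.load(open("scene.pkl","rb"))
tp=lambda x,y:(84.67+x/3,184.67+y/3); sc=lambda x,y:(314.8+x/2.907,214.8+(y-270)/2.907)
C=np.array([onz(T,tp(*p),31)[:2] for p in[(40,40),(401,78),(383,243),(17,200)]]);print("base corners",C.round(1))
c=C.mean(0);ydir=(C[0]-C[1]+C[3]-C[2]);ydir/=np.linalg.norm(ydir);print("holder c",c,"yaw",np.degrees(np.arctan2(-ydir[0],ydir[1])),"sizes",[np.linalg.norm(C[i]-C[i-1]).round(1) for i in range(4)])
Cs=np.array([onz(S,sc(*p),31)[:2] for p in[(28,350),(300,582),(420,500),(140,292)]]);print("scene corners",Cs.round(1),Cs.mean(0))
xdir=np.array([ydir[1],-ydir[0]])
R=np.array([xdir,ydir])
for n,p,z in[("sh",(151,332),82),("sh",(167,345),82),("sh",(221,315),82),("sh",(203,303),82),("tall",(299,395),115),("tall",(318,407),115),("tall",(372,376),115),("tall",(350,365),115),("groove",(337,380),115)]:
    print(n,(R@(onz(S,sc(*p),z)[:2]-c)).round(1))
for n,p,z in[("tallT",(42,84),115),("tallT",(40,157),115),("grT",(35,120),115),("tallT",(20,82),115),("tallT",(12,155),115),("shT",(248,105),82),("shT",(236,180),82)]:
    print(n,(R@(onz(T,tp(*p),z)[:2]-c)).round(1))
for nm,I,(x0,y0,w,h) in[("top",T,(345,205,76,40)),("sc",S,(225,152,30,40))]:
    g=I["pixels"][y0:y0+h,x0:x0+w].max(2)
    m=(g<(60)).astype(np.uint8);print(np.percentile(g,[1,10,50]))
    n,l,st,ce=cv2.connectedComponentsWithStats(m);k=1+np.argmax(st[1:,4])
    cs=cv2.findContours((l==k).astype(np.uint8),cv2.RETR_EXTERNAL,cv2.CHAIN_APPROX_NONE)[0][0]
    r=cv2.minAreaRect(cs);b=cv2.boxPoints(r)+[x0,y0];print(nm,ce[k]+[x0,y0],st[k,4],b.round(1).tolist())
    for z in(30,15,0):
        w=np.array([onz(I,q,z)[:2] for q in b]);print(z,w.mean(0).round(1),w.round(1).tolist())
print("tips: sprung",tri(T,(345+(474-420)/5,205+78/5),S,(217.9+(652-436)/7,149.9+(488-270)/7-0.5)))
E
```

```text
base corners [[626.3 353.5]
 [595.8 111.1]
 [489.7 124.1]
 [520.4 368.7]]
holder c [558.07515476 239.32485442] yaw -7.155693407034741 sizes [np.float64(107.0), np.float64(244.3), np.float64(106.9), np.float64(246.6)]
scene corners [[605.9 123.3]
 [636.2 362.7]
 [533.4 377. ]
 [502.9 136.6]] [569.61184084 249.89035356]
sh [ 25.4 -33.7]
sh [ 25.9 -18.8]
sh [-22.  -18.8]
sh [-21.4 -34.2]
tall [24.1 80.1]
tall [22.9 92.8]
tall [-21.   94.4]
tall [-18.3  80.9]
groove [-2.5 84.7]
tallT [22.  80.3]
tallT [-21.2  75.8]
grT [ 0.3 81.8]
tallT [21.8 94.3]
tallT [-22.   93.5]
shT [ 24. -38.]
shT [-22.3 -36.1]
[ 36.  39. 134.]
top [384.79802956 228.0591133 ] 406 [[362.8, 226.7], [365.5, 217.4], [407.3, 229.4], [404.7, 238.6]]
30 [ 555.1 -212.8] [[558.8, -168.8], [576.7, -174.6], [551.4, -256.8], [533.5, -250.8]]
15 [ 555.6 -216.5] [[559.4, -171.8], [577.6, -177.7], [551.9, -261.4], [533.6, -255.3]]
0 [ 556.1 -220.3] [[560.0, -174.8], [578.5, -180.8], [552.3, -265.9], [533.8, -259.7]]
[ 15.  35. 190.]
sc [238.46511628 171.06395349] 172 [[228.3, 163.5], [235.7, 158.5], [250.0, 180.0], [242.6, 184.9]]
30 [ 568.7 -199.3] [[565.7, -246.4], [538.0, -251.9], [572.9, -151.3], [598.4, -147.6]]
15 [ 555.5 -218.1] [[552.4, -266.4], [524.0, -271.9], [559.9, -168.9], [585.9, -165.1]]
0 [ 542.4 -236.8] [[539.2, -286.3], [510.1, -292.0], [546.8, -186.5], [573.4, -182.6]]
tips: sprung (array([ 571.72475184, -156.87650248,   24.95926862]), np.float64(1.4606120558974724))
```

```bash
cat >> h.py <<'E'
def go(x,y,z,ang):
    """units from present pose to world target; ang = world heading (deg) of tool x"""
    s=get_state();R=s["tcp_rot"];d=R.T@(np.array([x,y,z])-s["tool_pos"])
    a=np.degrees(np.arctan2(R[1,0],R[0,0]));t=(ang-a+180)%360-180
    print("pos",s["tool_pos"].round(2),"ang",round(a,2),"gap",round(s["finger_gap"],1),"F",s["contact_force"].round(2),"t",s["time"])
    print("travel",(d/200).round(4),"twist",round(-t/45,4))
E
python3 - <<'E'
from h import *
import pickle
T=pickle.load(open("top.pkl","rb"));S=pickle.load(open("scene.pkl","rb"))
tp=lambda x,y:(84.67+x/3,184.67+y/3); sc=lambda x,y:(314.8+x/2.907,214.8+(y-270)/2.907)
for a,b in[((401,78),(28,350)),((383,243),(140,292)),((40,40),(300,582)),((17,200),(420,500))]:print("base",tri(T,tp(*a),S,sc(*b)))
for a,b in[((42,84),(299,395)),((20,82),(318,407)),((12,155),(372,376)),((40,157),(350,365)),((248,105),(151,332)),((236,180),(203,303))]:print("cheek",tri(T,tp(*a),S,sc(*b)))
E
```

```text
base (array([596.22415901, 113.45600537,  18.40479565]), np.float64(1.915859181316413))
base (array([488.93499587, 126.37839844,  16.64359272]), np.float64(0.45149895718413297))
base (array([627.53100563, 358.61776521,  19.43732635]), np.float64(0.5206661999405616))
base (array([520.78341325, 373.58032527,  18.34258627]), np.float64(1.606659218544806))
cheek (array([590.48778064, 315.91604179, 114.19248632]), np.float64(1.5871956577374635))
cheek (array([591.92874052, 329.26388856, 115.31160412]), np.float64(1.774925400679147))
cheek (array([547.93191042, 335.17886587, 114.06313959]), np.float64(0.10129189682197519))
cheek (array([546.17744618, 319.48474178, 110.79848632]), np.float64(1.2933625496085448))
cheek (array([576.74600374, 200.10085086,  78.77550165]), np.float64(1.7220172223984098))
cheek (array([531.28147138, 206.90738554,  80.46003885]), np.float64(0.559555405480752))
```

move_arm:
  travel:
    - [0.25,-0.17,0]
    - [0.5,-0.34,0]
    - [0.75,-0.51,0]
    - [1,-0.68,0]
    - [1,-0.68,0]
  twist: [-0.18,-0.36,-0.54,-0.72,-0.72]
  hand: 1

```text
time: 0.72
tool_pos: [321.9, -475.0, 245.4]
tcp_rot: [[0.693, 0.721, 0.002], [0.721, -0.693, 0.002], [0.003, -0.0, -1.0]]
contact_force: [-1.1, -0.5, -0.1]
finger_gap: 85.4
gripper_force: 0.0
```

```bash
python3 -c "
from h import *
go(554.3,-215,130,72.9)"
```

```text
pos [ 321.86 -475.    245.38] ang 46.13 gap 85.4 F [-1.11 -0.51 -0.1 ] t 0.725
travel [ 1.7409 -0.0629  0.582 ] twist -0.5948
```

move_arm:
  travel:
    - [0.25,-0.02,0.05]
    - [0.5,-0.03,0.15]
    - [0.75,-0.04,0.25]
    - [1,-0.04,0.35]
    - [1,-0.04,0.35]
  twist: [-0.15,-0.3,-0.45,-0.59,-0.59]

```text
time: 1.35
tool_pos: [453.8, -327.3, 173.7]
tcp_rot: [[0.301, 0.954, -0.001], [0.954, -0.301, 0.003], [0.003, -0.002, -1.0]]
contact_force: [-2.1, -0.4, -0.1]
finger_gap: 85.2
gripper_force: 0.0
```

```bash
python3 -c "
from h import *
go(554.3,-215,100,72.9)"
```

```text
pos [ 453.81 -327.29  173.67] ang 72.49 gap 85.2 F [-2.11 -0.44 -0.06] t 1.35
travel [0.6855 0.3109 0.3698] twist -0.0092
```

move_arm:
  travel:
    - [0.23,0.1,0.12]
    - [0.46,0.2,0.24]
    - [0.686,0.311,0.37]
    - [0.686,0.311,0.37]
    - [0.686,0.311,0.37]
  twist: [0,0,-0.01,-0.01,-0.01]
  hand: 0.6

```text
time: 1.98
tool_pos: [552.3, -221.0, 101.1]
tcp_rot: [[0.302, 0.953, -0.001], [0.953, -0.302, -0.001], [-0.001, -0.001, -1.0]]
contact_force: [-0.5, 0.4, -0.1]
finger_gap: 51.3
gripper_force: 0.0
```

```bash
python3 -c "
from h import *
go(554.3,-215,18,72.9)
for n in('top','scene'):
    im=get_image(n);p=im['pixels'][:,:,::-1]
    x,y,w,h=(325,185,112,84) if n=='top' else (195,110,112,84)
    c=cv2.resize(p[y:y+h,x:x+w],(400,300),interpolation=cv2.INTER_CUBIC)
    a=c if n=='top' else np.hstack([a,c])
cv2.imwrite('pics/g1.png',a)"
```

```text
pos [ 552.32 -221.02  101.11] ang 72.45 gap 51.3 F [-0.52  0.38 -0.11] t 1.975
travel [0.0322 0.0008 0.4155] twist -0.01
```

View pics/g1.png

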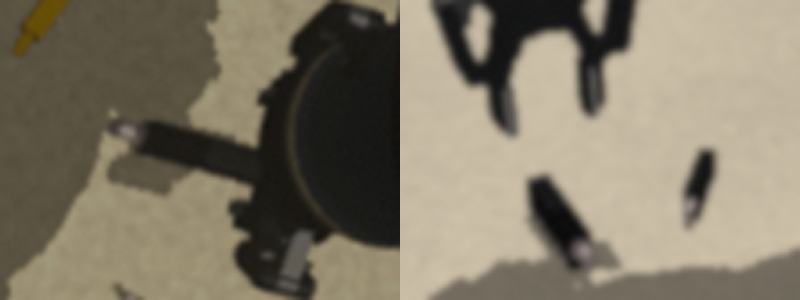

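The picture shows the open jaws straddling the black bar, whose sprung pin points to the left at about (125,130), and the small bar standing clear. I'll descend and grip.

move_arm:
  travel:
    - [0.032,0.001,0.13]
    - [0.032,0.001,0.27]
    - [0.032,0.001,0.39]
    - [0.032,0.001,0.41]
    - [0.032,0.001,0.415]
    - [0.032,0.001,0.415]
  twist: [-0.01,-0.01,-0.01,-0.01,-0.01,-0.01]

```text
time: 2.82
tool_pos: [555.7, -213.9, 19.4]
tcp_rot: [[0.293, 0.956, 0.001], [0.956, -0.293, -0.001], [-0.0, 0.002, -1.0]]
contact_force: [-0.1, 0.4, -0.2]
finger_gap: 51.1
gripper_force: 0.0
```

move_arm:
  travel:
    - [0,0,0]
    - [0,0,0]
    - [0,0,0]
    - [0,0,0]
    - [0,0,0]
    - [0,0,0]
  twist: [0,0,0,0,0,0]
  hand: 0

```text
time: 3.58
tool_pos: [555.7, -213.5, 19.0]
tcp_rot: [[0.292, 0.956, 0.001], [0.956, -0.292, -0.0], [-0.0, 0.001, -1.0]]
contact_force: [-0.3, -0.1, 5.7]
finger_gap: 16.9
gripper_force: 59.5
```

```bash
python3 -c "
from h import *
go(554.3,-215,160,72.9)"
```

```text
pos [ 555.74 -213.51   19.04] ang 73.02 gap 16.9 F [-0.29 -0.13  5.66] t 3.575
travel [-0.0093 -0.0039 -0.7048] twist 0.0026
```

move_arm:
  travel:
    - [0,0,-0.1]
    - [0,0,-0.3]
    - [0,0,-0.6]
    - [0.2,0,-0.75]
    - [0.45,0,-0.78]
    - [0.7,0,-0.78]
    - [0.95,0,-0.78]
    - [1,0,-0.78]
  twist: [0,0,0,0,0,0,0,0]

```text
time: 4.58
tool_pos: [614.2, -16.9, 174.4]
tcp_rot: [[0.286, 0.958, 0.0], [0.958, -0.286, 0.002], [0.003, -0.0, -1.0]]
contact_force: [-1.1, -0.9, -1.3]
finger_gap: 17.3
gripper_force: 58.8
```

```bash
python3 -c "
from h import *
go(559,247,170,82.8)"
```

```text
pos [614.2  -16.94 174.41] ang 73.36 gap 17.3 F [-1.07 -0.92 -1.3 ] t 4.575
travel [ 1.1853 -0.6424  0.0252] twist -0.2098
```

move_arm:
  travel:
    - [0.22,-0.12,0]
    - [0.44,-0.24,0]
    - [0.66,-0.36,0]
    - [0.88,-0.48,0]
    - [0.98,-0.56,0]
    - [0.98,-0.56,0]
    - [0.98,-0.56,0]
  twist: [-0.05,-0.1,-0.15,-0.2,-0.21,-0.21,-0.21]

```text
time: 5.45
tool_pos: [564.2, 196.5, 174.2]
tcp_rot: [[0.132, 0.991, -0.0], [0.991, -0.132, -0.001], [-0.001, 0.0, -1.0]]
contact_force: [0.1, 0.3, -0.2]
finger_gap: 16.5
gripper_force: 58.8
```

```bash
python3 -c "
from h import *
go(559,247,150,82.8)"
```

```text
pos [564.17 196.5  174.17] ang 82.39 gap 16.5 F [ 0.08  0.28 -0.24] t 5.45
travel [ 0.247  -0.0591  0.1205] twist -0.0092
```

move_arm:
  travel:
    - [0.12,-0.03,0.03]
    - [0.247,-0.059,0.1]
    - [0.247,-0.059,0.12]
    - [0.247,-0.059,0.12]
    - [0.247,-0.059,0.12]
  twist: [-0.009,-0.009,-0.009,-0.009,-0.009]

```text
time: 6.08
tool_pos: [559.3, 247.0, 150.6]
tcp_rot: [[0.126, 0.992, 0.001], [0.992, -0.126, -0.001], [-0.001, 0.001, -1.0]]
contact_force: [0.1, -0.4, -0.8]
finger_gap: 16.7
gripper_force: 58.7
```

```bash
python3 -c "
from h import *
import pickle
go(559,247,105,82.8)
for n in('top','scene'):
    im=get_image(n);pickle.dump(im,open(n+'2.pkl','wb'));p=im['pixels'][:,:,::-1]
    x,y,w,h=(75,175,150,110) if n=='top' else (325,175,150,150)
    c=cv2.resize(p[y:y+h,x:x+w],(int(400*w/150),int(400*h/150)),interpolation=cv2.INTER_CUBIC)
    if n=='top': a=np.vstack([c,np.zeros((400-c.shape[0],400,3),np.uint8)])
    else: a=np.hstack([a,c])
cv2.imwrite('pics/h1.png',a)"
```

```text
pos [559.31 246.96 150.61] ang 82.74 gap 16.7 F [ 0.05 -0.37 -0.8 ] t 6.075
travel [ 1.00e-04 -1.70e-03  2.28e-01] twist -0.0012
```

View pics/h1.png

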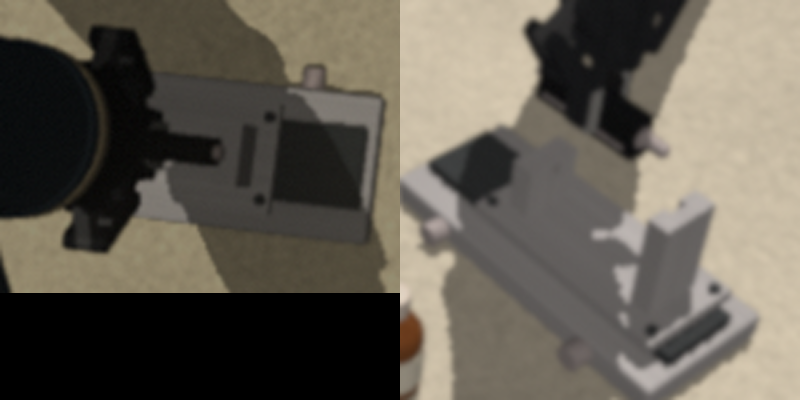

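The scene crop shows the bar upright in the jaws, its nose tip at about (667,152) and the tall cheek's groove top at (683,208). In the top crop the fixed pin's tip is at (222,152).

```bash
python3 - <<'E'
from h import *
import pickle
T=pickle.load(open("top2.pkl","rb"));S=pickle.load(open("scene2.pkl","rb"))
k=400/150;u=np.array([.1253,.992]);v=np.array([.992,-.1253]);c=np.array([558.5,243])
def P(I,x,y,x0,y0,ox,z): 
    p=onz(I,(x0-.3+(x-ox)/k,y0-.3+y/k),z)[:2]-c; return (p@v).round(1),(p@u).round(1)
print("nose (x,s)",P(S,667,152,325,175,400,148.6),"fixed tip",P(T,222,152,75,175,0,148.6))
for q in[(643,213),(661,222),(713,200),(690,190),(683,206)]:print("tall",P(S,*q,325,175,400,115))
for q in[(525,145),(577,150),(560,138),(542,160)]:print("short",P(S,*q,325,175,400,82))
E
```

```text
nose (x,s) (np.float64(-1.3), np.float64(62.2)) fixed tip (np.float64(0.2), np.float64(-45.5))
tall (np.float64(20.7), np.float64(69.5))
tall (np.float64(17.9), np.float64(81.4))
tall (np.float64(-23.1), np.float64(87.5))
tall (np.float64(-18.9), np.float64(72.9))
tall (np.float64(-3.9), np.float64(80.0))
short (np.float64(4.4), np.float64(-46.5))
short (np.float64(-20.9), np.float64(-20.9))
short (np.float64(-20.8), np.float64(-37.2))
short (np.float64(6.1), np.float64(-27.9))
```

move_arm:
  travel:
    - [0,-0.001,0.06]
    - [0,-0.001,0.12]
    - [0,-0.001,0.18]
    - [0,-0.001,0.225]
    - [0.01,-0.001,0.225]
    - [0.02,-0.001,0.225]
    - [0.03,-0.001,0.225]
    - [0.03,-0.001,0.225]
  twist: [0,0,0,0,0,0,0,0]

```text
time: 7.18
tool_pos: [559.3, 255.0, 105.7]
tcp_rot: [[0.124, 0.992, 0.001], [0.992, -0.124, 0.0], [0.001, 0.001, -1.0]]
contact_force: [0.2, -0.4, -1.6]
finger_gap: 17.3
gripper_force: 58.7
```

move_arm:
  travel:
    - [0.005,0,0]
    - [0.01,0,0]
    - [0.01,0,0]
    - [0.01,0,0]
  twist: [0,0,0,0]

```text
time: 7.68
tool_pos: [559.4, 256.5, 105.3]
tcp_rot: [[0.124, 0.992, -0.0], [0.992, -0.124, -0.0], [-0.0, -0.0, -1.0]]
contact_force: [0.1, 1.1, -1.9]
finger_gap: 16.9
gripper_force: 58.7
```

move_arm:
  travel:
    - [0.005,0,0]
    - [0.01,0,0]
    - [0.01,0,0]
    - [0.01,0,0]
  twist: [0,0,0,0]

```text
time: 8.18
tool_pos: [559.6, 258.6, 105.3]
tcp_rot: [[0.124, 0.992, 0.0], [0.992, -0.124, 0.0], [0.0, 0.0, -1.0]]
contact_force: [1.0, -0.0, -1.6]
finger_gap: 16.8
gripper_force: 58.7
```

move_arm:
  travel:
    - [0.005,0,0]
    - [0.01,0,0]
    - [0.01,0,0]
    - [0.01,0,0]
  twist: [0,0,0,0]

```text
time: 8.68
tool_pos: [559.9, 260.5, 105.3]
tcp_rot: [[0.124, 0.992, -0.0], [0.992, -0.124, -0.0], [-0.0, -0.0, -1.0]]
contact_force: [-1.0, 0.5, -0.3]
finger_gap: 16.8
gripper_force: 58.7
```

move_arm:
  travel:
    - [0.004,0,0]
    - [0.008,0,0]
    - [0.01,0,0]
    - [0.01,0,0]
  twist: [0,0,0,0]

```text
time: 9.18
tool_pos: [560.1, 262.6, 105.3]
tcp_rot: [[0.124, 0.992, 0.0], [0.992, -0.124, 0.0], [0.0, 0.0, -1.0]]
contact_force: [0.4, 0.2, -1.3]
finger_gap: 17.3
gripper_force: 58.7
```

move_arm:
  travel:
    - [0.004,0,0]
    - [0.008,0,0]
    - [0.01,0,0]
    - [0.01,0,0]
  twist: [0,0,0,0]

```text
time: 9.68
tool_pos: [560.3, 264.0, 105.2]
tcp_rot: [[0.124, 0.992, -0.0], [0.992, -0.124, -0.001], [-0.001, -0.0, -1.0]]
contact_force: [-0.6, -2.6, 0.2]
finger_gap: 16.5
gripper_force: 58.8
```

move_arm:
  travel:
    - [0.004,0,0]
    - [0.008,0,0]
    - [0.01,0,0]
    - [0.01,0,0]
  twist: [0,0,0,0]

```text
time: 10.18
tool_pos: [560.6, 266.3, 105.2]
tcp_rot: [[0.124, 0.992, -0.0], [0.992, -0.124, -0.0], [-0.0, -0.0, -1.0]]
contact_force: [-0.6, -3.9, -0.5]
finger_gap: 16.8
gripper_force: 58.8
```

move_arm:
  travel:
    - [0,0.004,0]
    - [0,0.008,0]
    - [0,0.01,0]
    - [0,0.01,0]
  twist: [0,0,0,0]

```text
time: 10.68
tool_pos: [562.1, 266.0, 105.0]
tcp_rot: [[0.124, 0.992, -0.001], [0.992, -0.124, -0.001], [-0.001, -0.001, -1.0]]
contact_force: [-2.6, -4.6, -1.3]
finger_gap: 16.8
gripper_force: 58.8
```

move_arm:
  travel:
    - [0,0.002,0]
    - [0,0.004,0]
    - [0,0.005,0]
    - [0,0.005,0]
  twist: [0,0,0,0]

```text
time: 11.18
tool_pos: [562.9, 265.9, 105.0]
tcp_rot: [[0.124, 0.992, -0.001], [0.992, -0.124, -0.001], [-0.001, -0.001, -1.0]]
contact_force: [-2.1, -4.2, -0.4]
finger_gap: 16.7
gripper_force: 58.8
```

move_arm:
  travel:
    - [0,-0.006,0]
    - [0,-0.012,0]
    - [0,-0.018,0]
    - [0,-0.022,0]
    - [0,-0.022,0]
  twist: [0,0,0,0,0]

```text
time: 11.8
tool_pos: [559.7, 266.3, 105.4]
tcp_rot: [[0.125, 0.992, 0.001], [0.992, -0.125, -0.0], [0.0, 0.001, -1.0]]
contact_force: [0.8, -4.7, -1.5]
finger_gap: 17.0
gripper_force: 58.8
```

move_arm:
  travel:
    - [0,-0.004,0]
    - [0,-0.008,0]
    - [0,-0.008,0]
    - [0,-0.008,0]
  twist: [0,0,0,0]

```text
time: 12.3
tool_pos: [559.2, 266.3, 105.5]
tcp_rot: [[0.126, 0.992, 0.002], [0.992, -0.126, 0.0], [0.0, 0.002, -1.0]]
contact_force: [3.9, -6.0, -1.7]
finger_gap: 17.0
gripper_force: 58.7
```

move_arm:
  travel:
    - [0,0.008,0]
    - [0,0.016,0]
    - [0.003,0.018,0]
    - [0.007,0.018,0]
    - [0.012,0.018,0]
    - [0.016,0.018,0]
    - [0.02,0.018,0]
    - [0.02,0.018,0]
  twist: [0,0,0,0,0,0,0,0]

```text
time: 13.3
tool_pos: [561.2, 269.6, 105.1]
tcp_rot: [[0.124, 0.992, -0.001], [0.992, -0.124, -0.001], [-0.002, -0.001, -1.0]]
contact_force: [-2.4, -6.9, 0.5]
finger_gap: 17.2
gripper_force: 59.1
```

move_arm:
  travel:
    - [0.004,0,0]
    - [0.008,0,0]
    - [0.012,0,0]
    - [0.016,0,0]
    - [0.02,0,0]
    - [0.02,0,0]
  twist: [0,0,0,0,0,0]

```text
time: 14.05
tool_pos: [561.6, 272.8, 105.0]
tcp_rot: [[0.125, 0.992, -0.002], [0.992, -0.125, -0.003], [-0.003, -0.001, -1.0]]
contact_force: [-3.0, -9.2, 1.8]
finger_gap: 16.8
gripper_force: 59.3
```

move_arm:
  travel:
    - [0.004,-0.001,0]
    - [0.008,-0.002,0]
    - [0.012,-0.002,0]
    - [0.014,-0.002,0]
    - [0.014,-0.002,0]
  twist: [0,0,0,0,0]

```text
time: 14.68
tool_pos: [561.7, 275.0, 105.0]
tcp_rot: [[0.125, 0.992, -0.002], [0.992, -0.125, -0.003], [-0.003, -0.001, -1.0]]
contact_force: [-3.5, -10.5, 2.1]
finger_gap: 16.9
gripper_force: 59.4
```

```bash
python3 -c "
from h import *
import pickle
go(562,276,73,82.8)
print(get_state()['wrist_torque'])
for n in('top','scene'):
    im=get_image(n);pickle.dump(im,open(n+'3.pkl','wb'));p=im['pixels'][:,:,::-1]
    x,y,w,h=(125,200,80,60) if n=='top' else (355,195,80,80)
    c=cv2.resize(p[y:y+h,x:x+w],(int(400*w/80),int(400*h/80)),interpolation=cv2.INTER_CUBIC)
    if n=='top': a=np.vstack([c,np.zeros((400-c.shape[0],400,3),np.uint8)])
    else: a=np.hstack([a,c])
cv2.imwrite('pics/h2.png',a)"
```

```text
pos [561.75 274.95 105.04] ang 82.81 gap 16.9 F [ -3.51 -10.51   2.12] t 14.675
travel [0.0059 0.0008 0.1602] twist 0.0002
[-2.10679455  0.49894357  0.05135637]
```

View pics/h2.png

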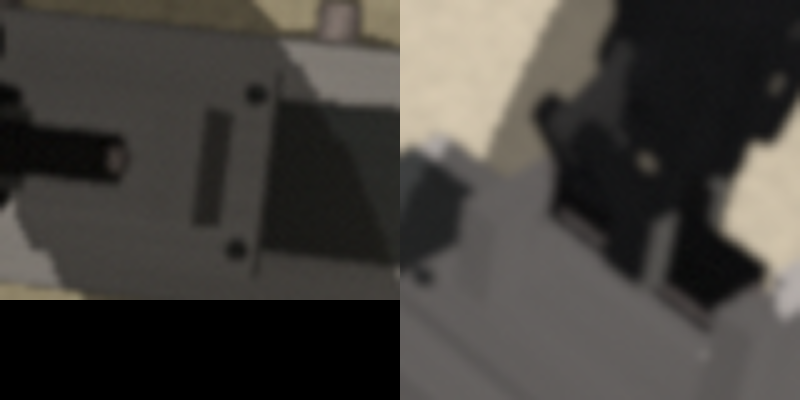

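The top crop shows the fixed pin's tip at about (122,160), well on the tall-cheek side of the short cheek's dark outer face at (212,168). The spring force implies about 11 mm of push. I'll lower slowly.

move_arm:
  travel:
    - [0,0,0.01]
    - [0,0,0.025]
    - [0,0,0.04]
    - [0,0,0.055]
    - [0,0,0.065]
    - [0,0,0.07]
    - [0,0,0.07]
  twist: [0,0,0,0,0,0,0]

```text
time: 15.65
tool_pos: [562.1, 274.6, 90.8]
tcp_rot: [[0.126, 0.992, -0.001], [0.992, -0.126, -0.004], [-0.004, -0.001, -1.0]]
contact_force: [-1.1, -10.9, -1.9]
finger_gap: 16.8
gripper_force: 59.0
```

move_arm:
  travel:
    - [0,0,0.005]
    - [0,0,0.01]
    - [0,0,0.015]
    - [0,0,0.015]
  twist: [0,0,0,0]

```text
time: 16.15
tool_pos: [562.1, 274.7, 88.0]
tcp_rot: [[0.126, 0.992, -0.001], [0.992, -0.126, -0.003], [-0.003, -0.001, -1.0]]
contact_force: [-0.8, -10.5, 0.1]
finger_gap: 17.0
gripper_force: 59.3
```

move_arm:
  travel:
    - [0,0,0.005]
    - [0,0,0.01]
    - [0,0,0.015]
    - [0,0,0.015]
  twist: [0,0,0,0]

```text
time: 16.65
tool_pos: [562.1, 274.6, 84.8]
tcp_rot: [[0.126, 0.992, -0.001], [0.992, -0.126, -0.004], [-0.004, -0.001, -1.0]]
contact_force: [0.3, -11.5, -2.6]
finger_gap: 16.7
gripper_force: 59.0
```

move_arm:
  travel:
    - [0,0,0.007]
    - [0,0,0.014]
    - [0,0,0.021]
    - [0,0,0.028]
    - [0,0,0.035]
    - [0,0,0.042]
    - [0,0,0.045]
    - [0,0,0.045]
  twist: [0,0,0,0,0,0,0,0]

```text
time: 17.65
tool_pos: [562.1, 274.7, 76.0]
tcp_rot: [[0.126, 0.992, -0.001], [0.992, -0.126, -0.003], [-0.003, -0.001, -1.0]]
contact_force: [-1.0, -11.1, 0.4]
finger_gap: 17.0
gripper_force: 59.3
```

move_arm:
  travel:
    - [0,0,0.002]
    - [0,0,0.005]
    - [0,0,0.007]
    - [0,0,0.007]
  twist: [0,0,0,0]

```text
time: 18.15
tool_pos: [562.1, 274.6, 74.5]
tcp_rot: [[0.126, 0.992, -0.001], [0.992, -0.126, -0.004], [-0.004, -0.001, -1.0]]
contact_force: [-0.7, -10.9, -0.3]
finger_gap: 16.9
gripper_force: 59.1
```

move_arm:
  travel:
    - [0,0,0.002]
    - [0,0,0.005]
    - [0,0,0.005]
    - [0,0,0.005]
  twist: [0,0,0,0]

```text
time: 18.65
tool_pos: [562.1, 274.6, 73.5]
tcp_rot: [[0.126, 0.992, -0.001], [0.992, -0.126, -0.003], [-0.004, -0.001, -1.0]]
contact_force: [-0.4, -10.9, 0.1]
finger_gap: 16.7
gripper_force: 59.2
```

move_arm:
  travel:
    - [0,0,0.002]
    - [0,0,0.004]
    - [0,0,0.004]
    - [0,0,0.004]
  twist: [0,0,0,0]

```text
time: 19.15
tool_pos: [562.1, 274.7, 72.8]
tcp_rot: [[0.126, 0.992, -0.001], [0.992, -0.126, -0.003], [-0.003, -0.001, -1.0]]
contact_force: [-0.4, -10.6, 0.9]
finger_gap: 17.1
gripper_force: 59.3
```

move_arm:
  travel:
    - [0,0,0.002]
    - [0,0,0.004]
    - [0,0,0.004]
    - [0,0,0.004]
  twist: [0,0,0,0]

```text
time: 19.65
tool_pos: [562.2, 275.0, 72.5]
tcp_rot: [[0.126, 0.992, -0.001], [0.992, -0.126, -0.003], [-0.003, -0.0, -1.0]]
contact_force: [-1.9, -10.8, 4.7]
finger_gap: 16.9
gripper_force: 59.7
```

move_arm:
  travel:
    - [-0.004,0,-0.001]
    - [-0.008,0,-0.001]
    - [-0.012,0,-0.001]
    - [-0.016,0,-0.001]
    - [-0.018,0,-0.001]
    - [-0.018,0,-0.001]
  twist: [0,0,0,0,0,0]

```text
time: 20.4
tool_pos: [561.8, 272.0, 72.6]
tcp_rot: [[0.125, 0.992, -0.0], [0.992, -0.125, -0.002], [-0.002, -0.0, -1.0]]
contact_force: [-1.2, -8.8, 1.8]
finger_gap: 17.1
gripper_force: 59.5
```

move_arm:
  travel:
    - [-0.004,0,0]
    - [-0.008,0,0]
    - [-0.012,0,0]
    - [-0.014,0,0]
    - [-0.014,0,0]
  twist: [0,0,0,0,0]

```text
time: 21.02
tool_pos: [561.5, 269.8, 72.6]
tcp_rot: [[0.125, 0.992, -0.0], [0.992, -0.125, -0.001], [-0.001, 0.0, -1.0]]
contact_force: [-1.1, -7.6, 1.6]
finger_gap: 16.9
gripper_force: 59.4
```

move_arm:
  travel:
    - [-0.004,0,0]
    - [-0.008,0,0]
    - [-0.01,0,0]
    - [-0.01,0,0]
  twist: [0,0,0,0]

```text
time: 21.52
tool_pos: [561.4, 268.2, 72.6]
tcp_rot: [[0.125, 0.992, 0.0], [0.992, -0.125, -0.001], [-0.001, 0.0, -1.0]]
contact_force: [0.2, -6.7, 0.5]
finger_gap: 17.1
gripper_force: 59.3
```

move_arm:
  travel:
    - [-0.002,0,0]
    - [-0.004,0,0]
    - [-0.005,0,0]
    - [-0.005,0,0]
  twist: [0,0,0,0]

```text
time: 22.02
tool_pos: [561.3, 267.5, 72.6]
tcp_rot: [[0.125, 0.992, 0.0], [0.992, -0.125, -0.0], [-0.0, 0.0, -1.0]]
contact_force: [-0.1, -6.1, -0.2]
finger_gap: 16.8
gripper_force: 59.3
```

move_arm:
  travel:
    - [-0.002,0,0]
    - [-0.004,0,0]
    - [-0.005,0,0]
    - [-0.005,0,0]
  twist: [0,0,0,0]

```text
time: 22.52
tool_pos: [561.1, 266.8, 72.7]
tcp_rot: [[0.124, 0.992, 0.0], [0.992, -0.124, 0.0], [0.0, 0.0, -1.0]]
contact_force: [-1.0, -5.4, 0.5]
finger_gap: 16.8
gripper_force: 59.3
```

move_arm:
  travel:
    - [-0.002,0,0]
    - [-0.004,0,0]
    - [-0.005,0,0]
    - [-0.005,0,0]
  twist: [0,0,0,0]

```text
time: 23.02
tool_pos: [561.0, 266.0, 72.7]
tcp_rot: [[0.124, 0.992, 0.001], [0.992, -0.124, 0.0], [0.0, 0.001, -1.0]]
contact_force: [-0.0, -4.7, 0.9]
finger_gap: 17.1
gripper_force: 59.3
```

move_arm:
  travel:
    - [-0.002,0,0]
    - [-0.004,0,0]
    - [-0.005,0,0]
    - [-0.005,0,0]
  twist: [0,0,0,0]

```text
time: 23.52
tool_pos: [561.0, 265.9, 72.7]
tcp_rot: [[0.124, 0.992, 0.001], [0.992, -0.124, 0.002], [0.002, 0.001, -1.0]]
contact_force: [1.6, 1.3, 0.1]
finger_gap: 16.8
gripper_force: 59.2
```

move_arm:
  travel:
    - [0,0,0]
    - [0,0,0]
    - [0,0,0]
    - [0,0,0]
  twist: [0,0,0,0]
  hand: 0.5

```text
time: 24.02
tool_pos: [560.5, 264.9, 72.5]
tcp_rot: [[0.124, 0.992, -0.0], [0.992, -0.124, -0.0], [-0.0, -0.0, -1.0]]
contact_force: [0.2, 0.9, -0.3]
finger_gap: 42.6
gripper_force: 0.0
```

move_arm:
  travel:
    - [0,0,-0.05]
    - [0,0,-0.15]
    - [0,0,-0.3]
    - [0,0,-0.5]
    - [0,0,-0.7]
    - [-0.3,0,-0.8]
    - [-0.6,0,-0.8]
    - [-0.6,0,-0.8]
  twist: [0,0,0,0,0,0,0,0]

```text
time: 25.02
tool_pos: [545.8, 139.8, 233.6]
tcp_rot: [[0.132, 0.991, 0.001], [0.991, -0.132, -0.003], [-0.003, 0.001, -1.0]]
contact_force: [-0.0, 0.5, 0.1]
finger_gap: 42.9
gripper_force: 0.0
```

```bash
python3 -c "
from h import *
for n in('top','scene'):
    p=get_image(n)['pixels'][:,:,::-1]
    x,y,w,h=(75,175,150,110) if n=='top' else (325,195,120,120)
    c=cv2.resize(p[y:y+h,x:x+w],(400,293 if n=='top' else 400),interpolation=cv2.INTER_CUBIC)
    if n=='top': a=np.vstack([c,np.zeros((400-c.shape[0],400,3),np.uint8)])
    else: a=np.hstack([a,c])
cv2.imwrite('pics/end.png',np.clip(a*1.5,0,255).astype(np.uint8))"
```

```text
(no output)
```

View pics/end.png

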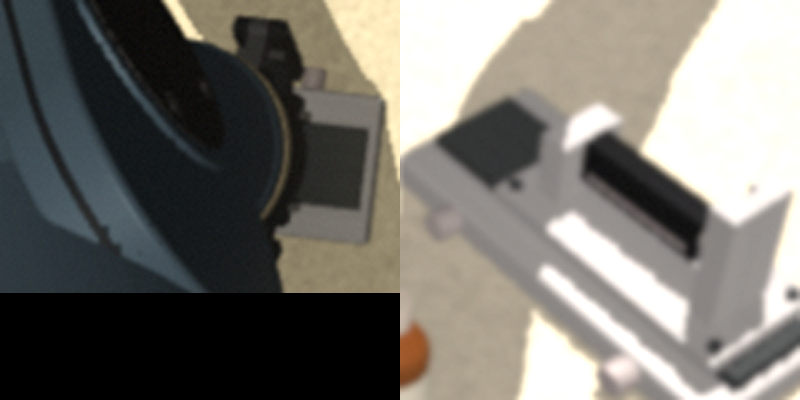

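The scene crop shows the bar held upright between the cheeks, from about (585,150) to (700,240). Its end is flush at the short cheek and the gripper is clear, so I'll hand in.

```bash
python3 -c "
from h import *
print(finish_job())"
```

```text
the job is handed in; nothing more can be done
None
```

The guard bar is refitted and released: it stands upright between the cheeks, flush against the short cheek with the fixed pin home. The forces I read stayed near 11 N or below, and the job is handed in at about 25 s; no verdict came back.

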